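# Load the dressing kit tray in two layers

### The arm

A 6-joint arm with a two-finger parallel gripper is mounted at the origin on a cart in front of the work surface, level with it; the furniture and walls round the work are solid. World frame = base frame: x ahead of the robot, y to its left, z up, the work surface at z = 0. Lengths are in m, angles in degrees, forces in N, time in s.
With the tool pointing down it reaches from about 0.35 to 0.775 m from the base axis. Payload 5.5 kg.
Tool frame: the origin (TCP) lies at the very end of the fingers, on their centre line; the grasp point (between the pads) lies 19 mm behind it; z points along the fingers, y is the line along which they close (so a half turn about z gives the same grasp; the last joint's range is limited). The gripper opens to 85 mm and grips with 20 to 120 N. Pads are 22 mm wide; open, the fingers measure 114 mm over their backs; the gripper's body (76 mm by 85 mm) begins 54 mm behind the grasp point. The pads swing forward as they close: fully open they stand 13 mm farther back than shut.
Start: joints at [-74.519, 17.945, 2.641, 74.691, 0, 82.002], TCP at [0.229, -0.527, 0.231] pointing down, gripper open.
Joint ranges: [-158.12, 158.12], [-49.38, 96.58], [-58.88, 72.47], [-126.05, 133.96], [-84.25, 85.87], [-180, 180]. Speed limits (degrees/s): [147.25, 147.25, 180, 180, 180, 180].

### API

Orientations are given as a 3x3 rotation matrix whose columns are the frame's x, y, z axes.
In Python, from rig import ctrl, grab_frame, camera_model gives the robot as it stands.
- The arm moves only by the tool send_rows, never from a script. Its argument "moves" is a list of rows, each a list of 6 numbers: the shift along the world's x, y, z as a fraction of full scale, then the turn, a rotation vector about the world's x, y, z as a fraction of full scale. In form: [[x, y, z, ax, ay, az], ...]. A call has 1 to 20 rows; each row shifts and turns the commanded pose from where the row before left it; what a row does not reach is not made up. Full scale, the value 1, is 80 mm for a shift and 60 degrees for a turn. A row lasts 1/12 s, in which the tool goes at most 41.7 mm and 7.16 degrees, less where a joint would pass 70% of its speed; a pose out of reach is approached as far as the arm can. A call with a number of a shift or a turn outside -1 to 1 is refused whole. A call with a gripper value outside its range is refused whole. "hand" is the opening, from -1 (shut) to 1 (fully open), set as the call begins (left out, the last holds). The fingers move at their own pace and stop on an object; the grip force is fixed at half the most. Time passes only in rows, so rows that do not move let the fingers close. It gives the time, the measured TCP pose, the force, the opening and the grip force at its end, in the units of the state.
- ctrl.sense(): the state, without advancing time (a new reading comes with each control period).
- grab_frame(name): name is "side" or "top"; returns (picture, depth): 420x560x3 uint8, red, green, blue; 420x560 float32, m along the optical axis (not along the pixel's ray), 0 where there is no reading.
- camera_model(name): a dict with "camera_matrix" (3x3 intrinsics, pixels), "pose" (4x4, takes a point from camera to world coordinates). Camera axes: x right, y down, z forward; pixel columns grow to the right and rows downward; lengths in m; the calibration is good to about 2 mm. A picture is of the moment at which its call begins. camera_model takes no time and is no camera call.
- ctrl.job_done(): hands the job in; it is judged then, once.
The state is a dict: "time_s": time; "joints": joint angles; "qd": joint speeds; "joint_efforts": joint torques, N m; "tcp_pos": TCP position; "ee_rot": TCP orientation; "ft_force": force on the tool from outside, world axes, zero at the start; "torque": the same for the moment, N m; "opening": finger opening in m; "grip_force": force on a finger pad.
Only numpy, scipy, OpenCV 4.12 (cv2) and the standard library are available. Lean on these libraries where they do the work, as an engineer would, in place of code of your own. Each camera call takes 0.05 s, during which the arm holds its last target. There are 200 camera calls.

### The job

Pack the dressing kit into its wooden tray: first lay the long dressing stick down flat in the low nest on the tray's floor, then lay the wash brush across above it, flat on the two raised rests between their lips. Leave the short dressing stick where it lies.

Things in the scene. Friction and masses are not known exactly. Their poses are not given: they have to be found in the camera images.
- kit_tray: Fixed pale tray, 136 (x) x 196 (y) mm; origin under its centre, z up. Central floor nest for the stick, along x: 116 x 34 mm, floor z = 10 mm, 11 mm high end stops and corner rails (34 mm < |x|), open mid-sides. Two brush rests at y = +-73 mm, inner faces |y| = 55, tops z = 36; lips to z = 47 leave a channel along y, 36 mm wide at x = 0, end stops at |y| = 90. Brush bridges the gap over the stick.
- long_stick: Loose dark grey abrasive bar, 20 (x) x 100 (y) x 20 mm high, 0.07 kg, flat on the bench to the robot's left of the flat black pad. Origin: centre of its underside, z up. It, the brush and the short stick lie side by side in any order, each pointing roughly away from the robot. Either end may point either way. A tall lathe and a wheel rack stand behind them, beyond x = 0.61 m: pass in front.
- brush: Loose flat wooden brush with metal ferrule, 22 (x) x 161 (y) x 11 mm high, 0.03 kg. Origin: centre of its underside at half length, z up. Head and ferrule, 22 mm wide, from y = -80 to -30 mm; straight handle, 14 mm wide, 10 high, from y = -30 to +80: grip it at or near the origin. Either end may lie on either rest.
- short_stick: Short flat brown abrasive stick, 25 (x) x 75 (y) x 12 mm high, loose; not part of the kit, to be left where it lies. Origin: centre of its underside, z up.

How it is judged (in metres and radians):
On the way, in this order (a step that is already met when the one before it is completed fails the run):
1. the long stick lies in the low nest, let go (x of long_stick in the frame of kit_tray between -0.012 and 0.012 m and y of long_stick in the frame of kit_tray between -0.01 and 0.01 m and z of long_stick in the frame of kit_tray between 0.006 and 0.014 m and angle between the y axis of long_stick and the x axis of kit_tray, either way round below 0.175 rad and angle between long_stick's own z axis and vertical below 0.105 rad and contact force between the fingers and long_stick below 0.1 N), for 0.2 s.
2. the brush lies across on the two rests, the stick below it (x of long_stick in the frame of kit_tray between -0.012 and 0.012 m and y of long_stick in the frame of kit_tray between -0.01 and 0.01 m and z of long_stick in the frame of kit_tray between 0.006 and 0.014 m and angle between the y axis of long_stick and the x axis of kit_tray, either way round below 0.175 rad and angle between each of long_stick, brush's own z axis and vertical below 0.105 rad and x of brush in the frame of kit_tray between -0.012 and 0.012 m and y of brush in the frame of kit_tray between -0.012 and 0.012 m and z of brush in the frame of kit_tray between 0.032 and 0.04 m and angle between the y axis of brush and the y axis of kit_tray, either way round below 0.175 rad), for 0.2 s.
At the end, for the whole second after the job is handed in: The long stick lies flat in the low nest (centre within 12 mm along, 10 mm across, 10 degrees) and the brush flat on both rests above it (centre within 12 mm, 10 degrees), heights within 4 mm, tilt under 6 degrees; both let go and at rest, the short stick not moved over 30 mm (all of step 2 and linear speed of each of brush, long_stick below 0.02 m/s); the robot touches nothing.
It fails at once if the short stick was moved by more than 30 mm (distance of short_stick from where it was at the start of the episode above 0.03 m).
It also fails if it takes over 72 s, if anything falls off the work surface, if the arm or the gripper's body presses on something with over 40 N, if the wrist force passes 120 N, or if a joint passes its speed limit or range.

## Working session

There is one attempt and no reset: what is moved stays moved. The work goes in short steps, Python scripts to look and compute and a tool call to move; the robot and the scene stay as the last step left them, time stands still between calls to the robot, and variables do not carry over. Pictures are saved under pics/ and viewed, at most 10 in all, crops included, and the job is handed in when it is done.

Besides the shell and the picture viewer there is one more tool, called after "Request:" as name(argument=value, ...), one argument or row to a line, values as JSON. send_rows: Moves the arm, as the interface text tells. Shift numbers are shares of 80 mm and turn numbers shares of 60 degrees, none past 1 either way. Its arguments: {"type":"object","properties":{"moves":{"type":"array","items":{"type":"array","items":{"type":"number"}}},"hand":{"type":"number"}},"required":["moves"]}

```bash
mkdir -p pics; cat > h.py <<'E'
import numpy as np, cv2
from rig import ctrl, grab_frame, camera_model
def shot(name,tag):
    im,d=grab_frame(name); cv2.imwrite(f'pics/{tag}.png',im[:,:,::-1]); np.savez(f'/tmp/{tag}.npz',im=im,d=d); return im,d
def cloud(name,d):
    m=camera_model(name);K=m["camera_matrix"];P=np.array(m["pose"]);K=np.array(K)
    v,u=np.mgrid[:d.shape[0],:d.shape[1]]
    c=np.stack([(u-K[0,2])/K[0,0]*d,(v-K[1,2])/K[1,1]*d,d],-1)
    w=c@P[:3,:3].T+P[:3,3]; w[d==0]=np.nan; return w
E
python3 - <<'E'
from h import *
for n in("top","side"):
    shot(n,n+"0"); m=camera_model(n); print(np.round(m["pose"],3).tolist(),np.round(m["camera_matrix"],1).tolist())
s=ctrl.sense();print(s["time_s"],s["tcp_pos"],np.round(s["ee_rot"],3).tolist(),s["opening"])
E
```

```text
[[-0.01, -0.993, 0.121, 0.344], [-1.0, 0.008, -0.017, 0.049], [0.016, -0.121, -0.993, 1.548], [0.0, 0.0, 0.0, 1.0]] [[528.2, 0.0, 279.5], [0.0, 528.2, 211.6], [0.0, 0.0, 1.0]]
[[-0.943, -0.178, 0.281, 0.173], [-0.333, 0.526, -0.782, 0.996], [-0.009, -0.831, -0.556, 0.729], [0.0, 0.0, 0.0, 1.0]] [[454.2, 0.0, 282.0], [0.0, 454.2, 216.0], [0.0, 0.0, 1.0]]
0.1 [ 0.22895103 -0.52694991  0.2304881 ] [[0.917, 0.398, -0.0], [0.398, -0.917, 0.002], [0.0, -0.002, -1.0]] 0.08538742744389594
```

View pics/top0.png

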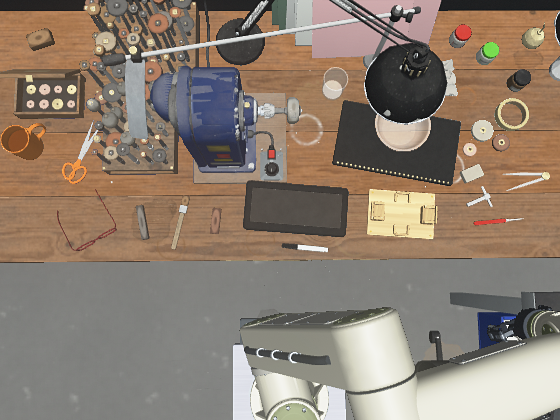

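View pics/side0.png

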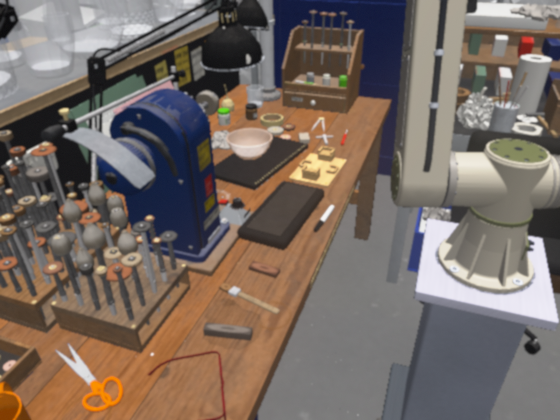

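The top picture shows, left to right, the long stick near (142,222), the brush near (180,223), the short stick near (215,220) and the tray near (402,213). I'll enlarge and measure.

```bash
python3 - <<'E'
from h import *
z=np.load('/tmp/top0.npz');im,d=z['im'],z['d'];w=cloud("top",d)
a=cv2.resize(im[190:255,115:245],None,fx=6,fy=6,interpolation=cv2.INTER_CUBIC)[:,:,::-1]
b=cv2.resize(im[180:245,350:480],None,fx=6,fy=6,interpolation=cv2.INTER_CUBIC)[:,:,::-1]
cv2.imwrite('pics/c0.png',cv2.resize(np.vstack([a[:300 if 0 else 390],b[:390]]),(585,585)))
base=np.nanmedian(w[225:240,158:168,2]);print("bench z",base, np.nanmedian(w[:,:,2][205:240,228:236]))
def rect(r0,r1,c0,c1,t,name):
    s=w[r0:r1,c0:c1]; m=(s[...,2]>t)
    n,l,st,_=cv2.connectedComponentsWithStats(m.astype(np.uint8))
    for k in range(1,n):
        if st[k,4]<30: continue
        p=s[l==k]; r=cv2.minAreaRect((p[:,:2]*1000).astype(np.float32))
        print(name,st[k],np.round(r,1) if 0 else r,"z",np.percentile(p[:,2],[5,50,95]).round(4))
rect(195,250,125,160,.010,"long");rect(195,255,165,195,.005,"brush");rect(195,245,205,228,.006,"short")
rect(180,245,355,450,.006,"tray");rect(180,245,355,450,.028,"lips")
E
```

```text
bench z 0.0006589602338338274 0.0007782453312366044
long [ 11  10  13  35 261] ((502.4517517089844, 424.0818176269531), (99.74082946777344, 25.669206619262695), 11.90865421295166) z [0.013  0.0201 0.0257]
brush [  5   0  20  55 301] ((502.0703430175781, 315.0273742675781), (31.84865379333496, 162.0450439453125), 78.86595916748047) z [0.0058 0.0103 0.0163]
short [  5  11  11  28 219] ((508.39361572265625, 209.44235229492188), (28.069080352783203, 79.237548828125), 84.52287292480469) z [0.0076 0.0125 0.0177]
tray [ 63   0  32   6 111] ((616.3368530273438, -433.7506103515625), (92.69477081298828, 15.208634376525879), 84.70503234863281) z [0.0094 0.0194 0.0272]
tray [  11    9   72   51 2843] ((520.793212890625, -337.94439697265625), (208.29164123535156, 138.7478790283203), 85.76538848876953) z [0.0069 0.0121 0.0447]
lips [ 16  21  14  20 245] ((528.1199340820312, -259.81939697265625), (40.62785720825195, 52.72843933105469), 86.14310455322266) z [0.0319 0.0393 0.0501]
lips [ 66  25  17  19 281] ((516.4512939453125, -408.41302490234375), (40.844093322753906, 53.59445571899414), 83.65249633789062) z [0.0313 0.0387 0.0496]
```

View pics/c0.png

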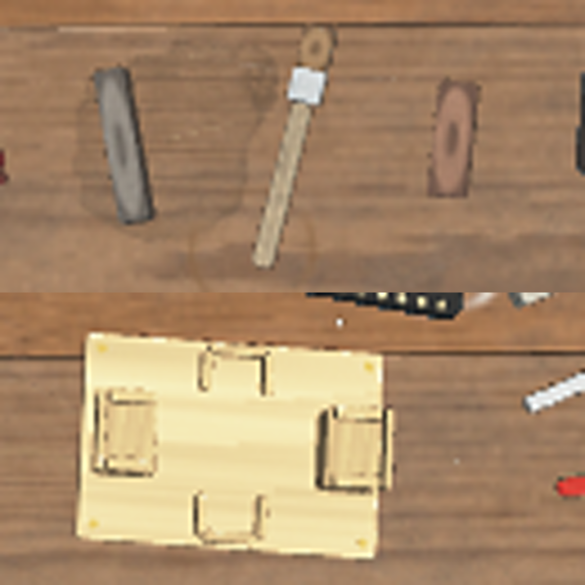

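The crop shows the long stick's centre at about (142.6,222) with its far end leaning left, and the brush's head at the far end. The tray plate corners are near (370,189), (435,193), (433,239) and (367,234). Next I refine on the known heights.

```bash
cat >> h.py <<'E'
def pix(name,u,v,z):
    m=camera_model(name);K=np.array(m["camera_matrix"]);P=np.array(m["pose"])
    r=P[:3,:3]@np.linalg.inv(K)@[u,v,1]; return (P[:3,3]+r*(z-P[2,3])/r[2])[:2]*1000
E
python3 - <<'E'
from h import *
w=cloud("top",np.load('/tmp/top0.npz')['d'])
f=lambda L,z,o,y0:[pix("top",o[0]+u/4.5,o[1]+(v-y0)/4.5,z).round(1) for u,v in L]
T=(350,180)
c=np.array(f([(90,333),(383,353),(375,558),(78,536)],.010,T,292.5));print("plate",c.tolist(),c.mean(0),np.linalg.norm(c-np.roll(c,1,0),axis=1))
print("ytop",np.degrees(np.arctan2(*(c[0]-c[1]))),np.degrees(np.arctan2(*(c[3]-c[2]))))
A=(115,190)
print("stick ends top",f([(112,68),(140,218)],.02,A,0))
print("brush tip/tail",f([(318,27),(263,265)],.010,A,0),"handle pts",f([(303,105),(263,262)],.01,A,0))
print("short",f([(460,80),(447,195)],.012,A,0))
for n,(r0,r1,c0,c1),t in(("long",(195,250,125,160),.017),("brush",(195,255,165,195),.008)):
    s=w[r0:r1,c0:c1].reshape(-1,3);p=s[s[:,2]>t][:,:2]*1000
    print(n,cv2.minAreaRect(p.astype(np.float32)),p.mean(0),cv2.fitLine(p.astype(np.float32),cv2.DIST_HUBER,0,.01,.01).ravel())
E
```

```text
plate [[595.8, -245.9], [581.0, -438.7], [446.2, -427.3], [462.2, -233.9]] [ 521.3  -336.45] [134.13783955 193.36721542 135.28118864 194.06071215]
ytop 4.3896151155805825 4.729315226449747
stick ends top [array([551.6, 428.1]), array([454.5, 408.1])]
brush tip/tail [array([578.9, 297.4]), array([424.2, 330.9])] handle pts [array([527.8, 306.5]), array([426.1, 330.9])]
short [array([543.1, 204.6]), array([468.2, 212.6])]
long ((502.8335876464844, 422.2712097167969), (99.74082946777344, 21.968368530273438), 11.90865421295166) [502.8322238  421.79596303] [9.8521441e-01 1.7132586e-01 5.0319897e+02 4.2221451e+02]
brush ((497.1010437011719, 318.364013671875), (169.21649169921875, 77.3142318725586), 1.6064190864562988) [508.96411886 312.65729381] [ 9.7325546e-01 -2.2972557e-01  5.0372882e+02  3.1413959e+02]
```

Request:
send_rows(
  moves=[
    [0.4, 0.15, 0, 0, 0, 0.1],
    [0.4, 0.15, 0, 0, 0, 0.1],
    [0.4, 0.15, 0, 0, 0, 0.1],
    [0.4, 0.15, 0, 0, 0, 0.1],
    [0.4, 0.15, 0, 0, 0, 0.1],
    [0.4, 0.15, 0, 0, 0, 0.1],
    [0.05, 0.4, 0, 0, 0, 0.1],
    [0.05, 0.4, 0, 0, 0, 0.1],
    [0.05, 0.4, 0, 0, 0, 0.1],
    [0.05, 0.4, 0, 0, 0, 0.1],
    [0.05, 0.4, 0, 0, 0, 0.1],
    [0.05, 0.4, 0, 0, 0, 0.1],
    [0.05, 0.4, 0, 0, 0, 0.1],
    [0.05, 0.4, 0, 0, 0, 0.1],
    [0.05, 0.4, 0, 0, 0, 0.1],
    [0.05, 0.4, 0, 0, 0, 0.1],
    [0.05, 0.4, 0, 0, 0, 0.1],
    [0.05, 0.4, 0, 0, 0, 0.1],
    [0.05, 0.4, 0, 0, 0, 0.1],
    [0.05, 0.4, 0, 0, 0, 0.1],
  ],
  hand=1,
)

```text
time_s: 1.77
tcp_pos: [0.4767, -0.0058, 0.2311]
ee_rot: [[-0.807, 0.591, -0.0], [0.591, 0.807, 0.0], [0.0, -0.0, -1.0]]
ft_force: [0.3, 0.0, -0.7]
opening: 0.0852
grip_force: 0.0
```

Request:
send_rows(
  moves=[
    [0.0275, 0.4, -0.1, 0, 0, 0.066],
    [0.0275, 0.4, -0.1, 0, 0, 0.066],
    [0.0275, 0.4, -0.1, 0, 0, 0.066],
    [0.0275, 0.4, -0.1, 0, 0, 0.066],
    [0.0275, 0.4, -0.1, 0, 0, 0.066],
    [0.0275, 0.4, -0.1, 0, 0, 0.066],
    [0.0275, 0.4, -0.1, 0, 0, 0.066],
    [0.0275, 0.4, -0.1, 0, 0, 0.066],
    [0.0275, 0.4, -0.1, 0, 0, 0.066],
    [0.0275, 0.4, -0.1, 0, 0, 0.066],
    [0.0275, 0.4, -0.1, 0, 0, 0.066],
    [0.0275, 0.4, -0.1, 0, 0, 0.066],
    [0, 0.265, -0.2, 0, 0, 0],
    [0, 0.265, -0.2, 0, 0, 0],
    [0, 0, 0, 0, 0, 0],
    [0, 0, 0, 0, 0, 0],
  ],
)

```text
time_s: 3.1
tcp_pos: [0.502, 0.4192, 0.1012]
ee_rot: [[-0.981, -0.193, -0.003], [-0.193, 0.981, -0.002], [0.004, -0.002, -1.0]]
ft_force: [-0.4, 0.8, -0.7]
opening: 0.0853
grip_force: 0.0
```

```bash
python3 - <<'E'
from h import *
im,d=shot("top","t1");im2,_=shot("side","s1")
a=cv2.resize(im[170:270,95:215],(600,500),interpolation=cv2.INTER_CUBIC)[:,:,::-1]
cv2.imwrite('pics/c1.png',a)
cv2.imwrite('pics/c2.png',cv2.resize(im2[230:370,130:330],(800,560),interpolation=cv2.INTER_CUBIC)[:,:,::-1])
E
```

```text
(no output)
```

View pics/c2.png

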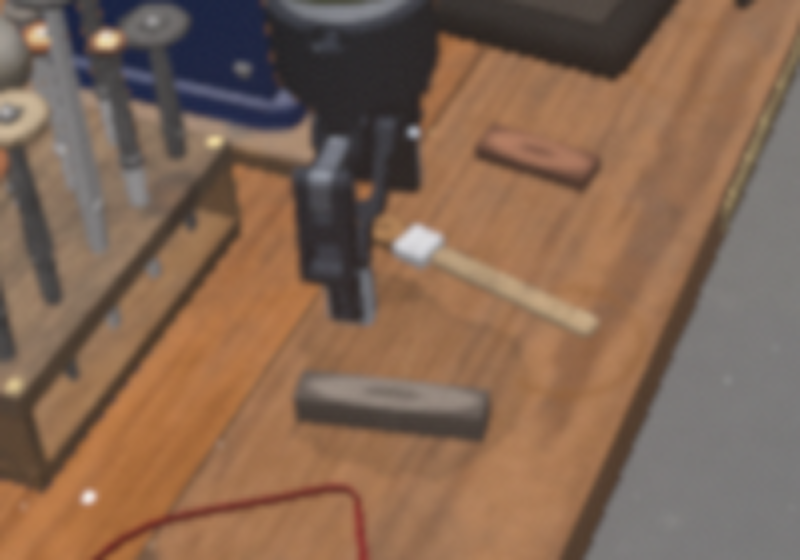

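The side view shows the gripper above the stick with the stick clear between the fingers and the brush well off to one side. Descending and gripping.

Request:
send_rows(
  moves=[
    [0.01, 0.01, -0.3, 0, 0, 0],
    [0, 0, -0.3, 0, 0, 0],
    [0, 0, -0.3, 0, 0, 0],
    [0, 0, -0.2, 0, 0, 0],
    [0, 0, -0.1, 0, 0, 0],
    [0, 0, 0, 0, 0, 0],
    [0, 0, 0, 0, 0, 0],
  ],
)

```text
time_s: 3.78
tcp_pos: [0.5049, 0.4193, 0.0083]
ee_rot: [[-0.982, -0.19, 0.001], [-0.19, 0.982, 0.0], [-0.001, 0.0, -1.0]]
ft_force: [0.5, 0.3, -0.6]
opening: 0.0855
grip_force: 0.0
```

Request:
send_rows(
  moves=[
    [0, 0, 0, 0, 0, 0],
    [0, 0, 0, 0, 0, 0],
    [0, 0, 0, 0, 0, 0],
    [0, 0, 0, 0, 0, 0],
    [0, 0, 0, 0, 0, 0],
    [0, 0, 0, 0, 0, 0],
    [0, 0, 0, 0, 0, 0],
    [0, 0, 0, 0, 0, 0],
    [0, 0, 0, 0, 0, 0],
    [0, 0, 0, 0, 0, 0],
  ],
  hand=-1,
)

```text
time_s: 4.62
tcp_pos: [0.5047, 0.4202, 0.0081]
ee_rot: [[-0.982, -0.191, 0.001], [-0.191, 0.982, 0.001], [-0.001, 0.001, -1.0]]
ft_force: [-0.9, 0.1, 5.0]
opening: 0.0182
grip_force: 60.7
```

Request:
send_rows(
  moves=[
    [0, 0, 0.2, 0, 0, 0],
    [0, 0, 0.35, 0, 0, 0],
    [-0.05, 0, 0.35, 0, 0, 0],
    [-0.1, -0.1, 0.35, 0, 0, 0],
    [-0.1, -0.3, 0.25, 0, 0, -0.018],
    [-0.1, -0.4, 0.1, 0, 0, -0.02],
    [-0.1, -0.4, 0, 0, 0, -0.02],
    [-0.05, -0.4, 0, 0, 0, -0.02],
    [0, -0.4, 0, 0, 0, -0.02],
    [0, -0.4, 0, 0, 0, -0.02],
    [0, -0.4, 0, 0, 0, -0.02],
    [0, -0.4, 0, 0, 0, -0.02],
    [0, -0.4, 0, 0, 0, -0.02],
    [0, -0.4, 0, 0, 0, -0.02],
    [0, -0.4, 0, 0, 0, -0.02],
    [0, -0.4, 0, 0, 0, -0.02],
    [0, -0.4, 0, 0, 0, -0.02],
    [0, -0.4, 0, 0, 0, -0.02],
  ],
)

```text
time_s: 6.12
tcp_pos: [0.4636, -0.0296, 0.1349]
ee_rot: [[-0.995, 0.1, -0.001], [0.1, 0.995, 0.0], [0.001, 0.0, -1.0]]
ft_force: [0.1, 0.4, -0.7]
opening: 0.0187
grip_force: 59.9
```

Request:
send_rows(
  moves=[
    [0.08, -0.4, 0, 0, 0, 0.02],
    [0.08, -0.4, 0, 0, 0, 0],
    [0.08, -0.4, 0, 0, 0, 0],
    [0.08, -0.4, 0, 0, 0, 0],
    [0.08, -0.4, 0, 0, 0, 0],
    [0.08, -0.4, 0, 0, 0, 0],
    [0.08, -0.4, 0, 0, 0, 0],
    [0.08, -0.4, 0, 0, 0, 0],
    [0.08, -0.4, 0, 0, 0, 0],
    [0.02, -0.23, -0.1, 0, 0, 0],
    [0, 0, -0.3, 0, 0, 0],
    [0, 0, -0.3, 0, 0, 0],
    [0, 0, 0, 0, 0, 0],
    [0, 0, 0, 0, 0, 0],
  ],
)

```text
time_s: 7.28
tcp_pos: [0.5219, -0.3334, 0.0774]
ee_rot: [[-0.997, 0.078, -0.004], [0.078, 0.997, 0.003], [0.004, 0.003, -1.0]]
ft_force: [-0.1, -0.5, -0.2]
opening: 0.0185
grip_force: 59.9
```

```bash
python3 - <<'E'
from h import *
im,d=shot("top","t2");im2,_=shot("side","s2")
a=cv2.resize(im[170:250,350:470],(480,320),interpolation=cv2.INTER_CUBIC)
b=cv2.resize(im2[120:200,270:370],(500,400),interpolation=cv2.INTER_CUBIC)
c=np.zeros((400,800,3),np.uint8);c[:,:400]=cv2.resize(b,(400,400));c[:320,400:]=cv2.resize(a,(400,320));cv2.imwrite('pics/c3.png',c[:,:,::-1])
E
```

```text
(no output)
```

View pics/c3.png

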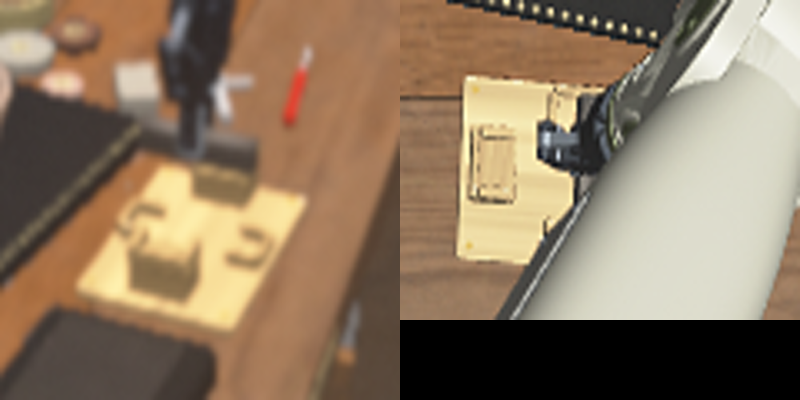

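The side view shows the stick held level above the nest, and the arm hides most of it from the top. I'll check the stick's lengthwise position by side depth.

```bash
python3 - <<'E'
from h import *
w=cloud("side",np.load('/tmp/s2.npz')['d']).reshape(-1,3)
w=w[~np.isnan(w[:,0])]
def q(t,m):
    p=w[m]*1000; print(t,len(p),np.percentile(p,[2,50,98],axis=0).round(0).tolist(), cv2.minAreaRect(p[:,:2].astype(np.float32)))
b=(abs(w[:,0]-.52)<.09)&(abs(w[:,1]+.335)<.05)
q("stick",b&(w[:,2]>.068)&(w[:,2]<.088))
w0=cloud("side",np.load('/tmp/side0.npz')['d']).reshape(-1,3);w=w0[~np.isnan(w0[:,0])]
for s in(1,-1):
    q("lip%d"%s,(abs(w[:,0]-.52)<.04)&(abs(w[:,1]+.336-s*.073)<.035)&(w[:,2]>.033))
q("stick0",(abs(w[:,0]-.5)<.08)&(abs(w[:,1]-.42)<.04)&(w[:,2]>.016))
E
```

```text
stick 153 [[470.0, -340.0, 70.0], [514.0, -322.0, 80.0], [567.0, -312.0, 88.0]] ((518.8812255859375, -325.3941955566406), (31.729150772094727, 98.79663848876953), 82.76692962646484)
lip1 112 [[500.0, -275.0, 34.0], [527.0, -245.0, 40.0], [551.0, -234.0, 47.0]] ((524.3043212890625, -255.49334716796875), (45.344905853271484, 52.57350158691406), 82.52033996582031)
lip-1 112 [[487.0, -427.0, 33.0], [513.0, -409.0, 38.0], [537.0, -387.0, 47.0]] ((513.1431274414062, -406.2899475097656), (44.18478012084961, 52.640411376953125), 88.83299255371094)
stick0 391 [[454.0, 409.0, 16.0], [501.0, 425.0, 19.0], [548.0, 441.0, 21.0]] ((500.94287109375, 424.50384521484375), (99.29280853271484, 22.641557693481445), 11.86555004119873)
```

Request:
send_rows(
  moves=[
    [0, -0.01, -0.2, 0, 0, 0],
    [0, -0.01, -0.2, 0, 0, 0],
    [0, 0, -0.15, 0, 0, 0],
    [0, 0, -0.1, 0, 0, 0],
    [0, 0, -0.05, 0, 0, 0],
    [0, 0, 0, 0, 0, 0],
    [0, 0, 0, 0, 0, 0],
    [0, 0, 0, 0, 0, 0],
  ],
)

```text
time_s: 8.05
tcp_pos: [0.5242, -0.3367, 0.0245]
ee_rot: [[-0.997, 0.078, 0.002], [0.078, 0.997, -0.001], [-0.002, -0.001, -1.0]]
ft_force: [0.1, 0.0, -1.6]
opening: 0.0184
grip_force: 59.9
```

Request:
send_rows(
  moves=[
    [0, 0.01, -0.04, 0, 0, 0],
    [0, 0, -0.04, 0, 0, 0],
    [0, 0, 0, 0, 0, 0],
    [0, 0, 0, 0, 0, 0],
    [0, 0, 0, 0, 0, 0],
  ],
)

```text
time_s: 8.47
tcp_pos: [0.5241, -0.3358, 0.018]
ee_rot: [[-0.997, 0.078, 0.001], [0.078, 0.997, -0.001], [-0.002, -0.001, -1.0]]
ft_force: [-1.3, 0.5, 5.6]
opening: 0.0184
grip_force: 60.6
```

Request:
send_rows(
  moves=[
    [0, 0, 0, 0, 0, 0],
    [0, 0, 0, 0, 0, 0],
    [0, 0, 0, 0, 0, 0],
    [0, 0, 0, 0, 0, 0],
    [0, 0, 0, 0, 0, 0],
    [0, 0, 0.1, 0, 0, 0],
    [0, 0, 0.2, 0, 0, 0],
    [0, 0, 0.3, 0, 0, 0],
    [0, 0, 0.4, 0, 0, 0],
    [0, 0.1, 0.4, 0, 0, 0],
    [-0.1, 0.4, 0.1, 0, 0, 0],
    [-0.1, 0.4, 0, 0, 0, 0],
    [-0.1, 0.4, 0, 0, 0, 0],
    [-0.1, 0.4, 0, 0, 0, 0],
    [-0.1, 0.4, 0, 0, 0, 0],
    [-0.1, 0.4, 0, 0, 0, 0],
    [-0.1, 0.4, 0, 0, 0, 0],
    [0, 0.4, 0, 0, 0, 0],
    [0, 0.4, 0, 0, 0, 0],
    [0, 0.4, 0, 0, 0, 0],
  ],
  hand=0,
)

```text
time_s: 10.13
tcp_pos: [0.4673, -0.006, 0.1378]
ee_rot: [[-0.997, 0.079, 0.001], [0.079, 0.997, -0.0], [-0.001, -0.0, -1.0]]
ft_force: [0.5, -0.0, -0.2]
opening: 0.0426
grip_force: 0.0
```

```bash
python3 - <<'E'
from h import *
im,d=shot("top","t3");w=cloud("top",d)
a=cv2.resize(im[180:245,360:445],(765,585),interpolation=cv2.INTER_CUBIC)
cv2.imwrite('pics/c4.png',a[:,:,::-1])
p=w.reshape(-1,3);g=im.reshape(-1,3).max(1)
m=(abs(p[:,0]-.52)<.06)&(abs(p[:,1]+.336)<.03)&(g<140)&(p[:,2]>.024)
print(m.sum(),cv2.minAreaRect((p[m][:,:2]*1000).astype(np.float32)),np.percentile(p[m][:,2],[5,50,95]))
print(ctrl.sense()["tcp_pos"])
E
```

```text
153 ((522.7701416015625, -334.08477783203125), (26.027557373046875, 97.42091369628906), 89.54489135742188) [0.02477481 0.0297809  0.03542644]
[ 0.4665075  -0.00129408  0.13772183]
```

View pics/c4.png

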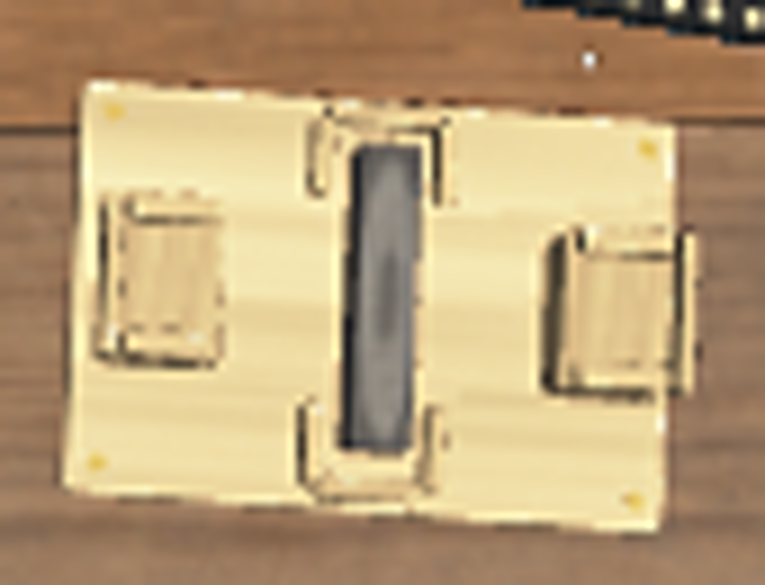

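The stick lies flat and centred in the nest, from (385,145) to (375,452) in the crop. Next is the brush.

Request:
send_rows(
  moves=[
    [0.04, 0.3, 0, 0, 0, -0.014],
    [0.04, 0.4, 0, 0, 0, -0.014],
    [0.04, 0.4, 0, 0, 0, -0.014],
    [0.04, 0.4, 0, 0, 0, -0.014],
    [0.04, 0.4, 0, 0, 0, -0.014],
    [0.04, 0.4, 0, 0, 0, -0.014],
    [0.04, 0.4, 0, 0, 0, -0.014],
    [0.04, 0.4, 0, 0, 0, -0.014],
    [0.04, 0.4, 0, 0, 0, -0.014],
    [0.04, 0.3, 0, 0, 0, -0.014],
    [0.04, 0.14, -0.1, 0, 0, 0],
    [0, 0, -0.3, 0, 0, 0],
    [0, 0, -0.3, 0, 0, 0],
    [0, 0, 0, 0, 0, 0],
    [0, 0, 0, 0, 0, 0],
    [0, 0, 0, 0, 0, 0],
  ],
  hand=0.3,
)

```text
time_s: 11.52
tcp_pos: [0.5032, 0.3073, 0.0818]
ee_rot: [[-0.975, 0.223, 0.0], [0.224, 0.975, 0.0], [-0.0, 0.0, -1.0]]
ft_force: [-0.8, -0.2, 0.7]
opening: 0.0555
grip_force: 0.0
```

```bash
python3 - <<'E'
from h import *
im,_=shot("side","s4")
cv2.imwrite('pics/c5.png',cv2.resize(im[230:350,180:320],(700,600),interpolation=cv2.INTER_CUBIC)[:,:,::-1])
s=ctrl.sense();print(s["tcp_pos"],s["joints"])
z=np.load('/tmp/side0.npz');w=cloud("side",z['d']).reshape(-1,3);c=z['im'].reshape(-1,3)
m=(abs(w[:,0]-.5)<.1)&(abs(w[:,1]-.314)<.04)&(w[:,2]>.006)
p=w[m][:,:2]*1000;print(len(p),cv2.minAreaRect(p.astype(np.float32)),cv2.fitLine(p.astype(np.float32),cv2.DIST_HUBER,0,.01,.01).ravel())
E
```

```text
[0.50372021 0.30758242 0.08240954] [ 2.36193410e+01  2.42817379e+01 -9.69150204e+00  5.59135165e+01
 -8.05525260e-04  3.65364100e+01]
356 ((500.0154724121094, 316.2495422363281), (23.27411460876465, 161.91351318359375), 78.01348876953125) [ 9.7131151e-01 -2.3781087e-01  5.0035855e+02  3.1846335e+02]
```

View pics/c5.png

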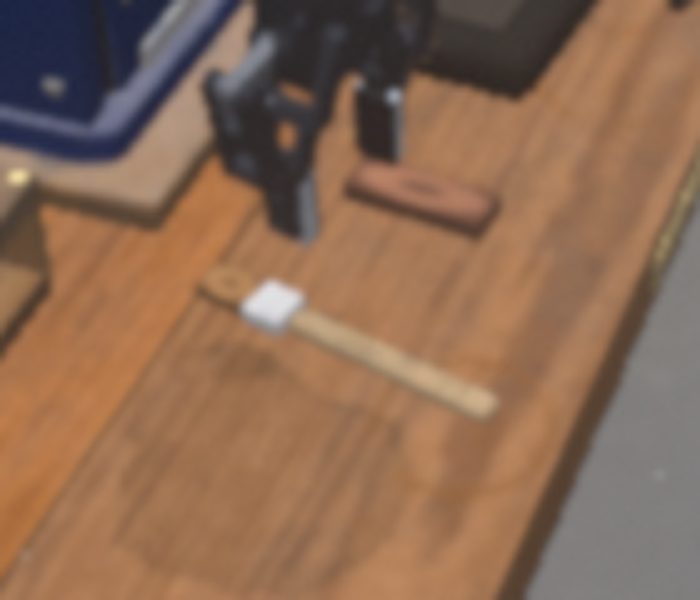

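The side view shows the brush handle running from (295,320) to (490,400), undisturbed, with the fingers above it. Both cameras agree on a centre near (0.501, 0.316).

Request:
send_rows(
  moves=[
    [-0.03, 0.1, -0.1, 0, 0, 0],
    [0, 0, -0.3, 0, 0, 0],
    [0, 0, -0.3, 0, 0, 0],
    [0, 0, -0.15, 0, 0, 0],
    [0, 0, -0.1, 0, 0, 0],
    [0, 0, 0, 0, 0, 0],
    [0, 0, 0, 0, 0, 0],
    [0, 0, 0, 0, 0, 0],
  ],
)

```text
time_s: 12.23
tcp_pos: [0.5013, 0.3163, 0.0062]
ee_rot: [[-0.975, 0.223, 0.002], [0.223, 0.975, 0.001], [-0.002, 0.001, -1.0]]
ft_force: [0.7, -0.3, 0.5]
opening: 0.0557
grip_force: 0.0
```

Request:
send_rows(
  moves=[
    [0, 0, 0, 0, 0, 0],
    [0, 0, 0, 0, 0, 0],
    [0, 0, 0, 0, 0, 0],
    [0, 0, 0, 0, 0, 0],
    [0, 0, 0, 0, 0, 0],
    [0, 0, 0, 0, 0, 0],
    [0, 0, 0, 0, 0, 0],
    [0, 0, 0, 0, 0, 0],
  ],
  hand=-1,
)

```text
time_s: 12.9
tcp_pos: [0.5008, 0.316, 0.0058]
ee_rot: [[-0.975, 0.223, 0.001], [0.223, 0.975, 0.001], [-0.001, 0.001, -1.0]]
ft_force: [-1.2, -0.7, 6.0]
opening: 0.011
grip_force: 58.8
```

Request:
send_rows(
  moves=[
    [0, 0, 0.2, 0, 0, 0],
    [0, 0, 0.4, 0, 0, 0],
    [-0.1, 0, 0.4, 0, 0, 0],
    [-0.1, 0, 0.4, 0, 0, 0],
    [-0.1, -0.2, 0.25, 0, 0, 0],
    [-0.1, -0.4, 0.1, 0, 0, 0],
    [-0.1, -0.4, 0, 0, 0, -0.08],
    [0, -0.4, 0, 0, 0, -0.08],
    [0, -0.4, 0, 0, 0, -0.08],
    [0, -0.4, 0, 0, 0, -0.08],
    [0, -0.4, 0, 0, 0, -0.08],
    [0, -0.4, 0, 0, 0, -0.08],
    [0, -0.4, 0, 0, 0, -0.08],
    [0, -0.4, 0, 0, 0, -0.08],
    [0, -0.4, 0, 0, 0, -0.08],
    [0, -0.4, 0, 0, 0, -0.08],
    [0, -0.4, 0, 0, 0, -0.08],
    [0, -0.4, 0, 0, 0, -0.08],
  ],
)

```text
time_s: 14.4
tcp_pos: [0.4599, -0.1178, 0.1449]
ee_rot: [[-0.33, 0.944, 0.0], [0.944, 0.33, 0.0], [-0.0, 0.0, -1.0]]
ft_force: [0.2, -0.3, -0.2]
opening: 0.0114
grip_force: 58.7
```

Request:
send_rows(
  moves=[
    [0.1, -0.4, 0, 0, 0, -0.06],
    [0.1, -0.4, 0, 0, 0, -0.06],
    [0.1, -0.4, 0, 0, 0, -0.06],
    [0.1, -0.4, 0, 0, 0, -0.06],
    [0.1, -0.4, 0, 0, 0, -0.06],
    [0.1, -0.4, 0, 0, 0, -0.06],
    [0.1, -0.2, 0, 0, 0, -0.037],
    [0.07, -0.12, -0.2, 0, 0, 0],
    [0, 0, -0.3, 0, 0, 0],
    [0, 0, -0.3, 0, 0, 0],
    [0, 0, 0, 0, 0, 0],
    [0, 0, 0, 0, 0, 0],
    [0, 0, 0, 0, 0, 0],
    [0, 0, 0, 0, 0, 0],
  ],
)

```text
time_s: 15.57
tcp_pos: [0.5229, -0.3344, 0.0828]
ee_rot: [[0.075, 0.997, 0.002], [0.997, -0.075, -0.002], [-0.002, 0.002, -1.0]]
ft_force: [0.1, 0.5, -0.2]
opening: 0.0117
grip_force: 58.7
```

```bash
python3 - <<'E'
from h import *
im,d=shot("side","s5");top,dt=shot("top","t5")
b=cv2.resize(im[130:200,270:350],(400,350),interpolation=cv2.INTER_CUBIC);a=cv2.resize(top[175:245,355:435],(400,350),interpolation=cv2.INTER_CUBIC)
cv2.imwrite('pics/c6.png',np.hstack([b,a])[:,:,::-1])
s=ctrl.sense();print(s["tcp_pos"],s["ee_rot"][:2,0])
for n,dd in(("side",d),("top",dt)):
    w=cloud(n,dd).reshape(-1,3)
    m=(abs(w[:,0]-.52)<.02)&(abs(w[:,1]+.336)<.11)&(w[:,2]>.06)&(w[:,2]<.09)&(abs(w[:,1]+.336)>.02)
    p=w[m]*1000;print(n,len(p),cv2.minAreaRect(p[:,:2].astype(np.float32)),p[:,1].min(),p[:,1].max())
    for s in(1,-1):
        k=p[(p[:,1]+336)*s>0];print(s,np.median(k,0) if len(k) else 0)
E
```

```text
[ 0.52286892 -0.33440929  0.08280401] [0.07468016 0.99720587]
side 70 ((517.19921875, -330.6586608886719), (159.96316528320312, 15.009827613830566), 82.3918228149414) -410.1540098224319 -251.02976383384234
1 [ 523.2632151  -275.60460183   84.08624051]
-1 [ 507.86659194 -393.55131779   84.65017683]
top 87 ((527.64599609375, -285.5521545410156), (61.991661071777344, 14.488675117492676), 83.99992370605469) -315.92610336350054 -254.51880703965384
1 [ 528.34717645 -285.2487312    85.63827551]
-1 0
```

View pics/c6.png

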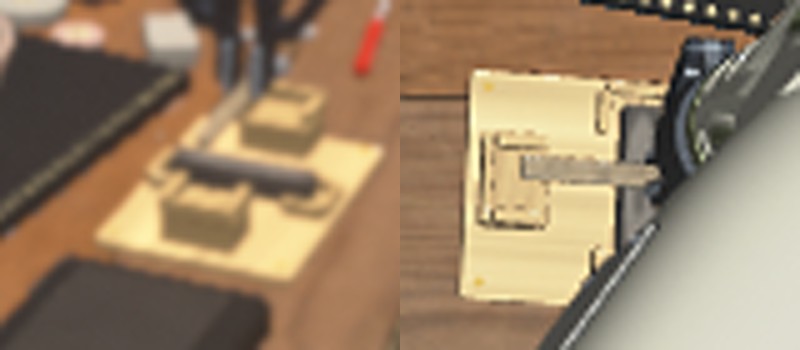

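The brush is held level over both rests. Side depth puts its ends at y = −0.251 and −0.410, and its angle about 2° off. Lowering.

Request:
send_rows(
  moves=[
    [0, 0, -0.1, 0, 0, 0.03],
    [0, 0, -0.15, 0, 0, 0],
    [0, 0, -0.12, 0, 0, 0],
    [0, 0, -0.08, 0, 0, 0],
    [0, 0, -0.04, 0, 0, 0],
    [0, 0, 0, 0, 0, 0],
    [0, 0, 0, 0, 0, 0],
    [0, 0, 0, 0, 0, 0],
  ],
)

```text
time_s: 16.33
tcp_pos: [0.5221, -0.334, 0.042]
ee_rot: [[0.044, 0.999, 0.001], [0.999, -0.044, -0.0], [-0.0, 0.001, -1.0]]
ft_force: [0.2, 0.1, -0.6]
opening: 0.0112
grip_force: 58.7
```

Request:
send_rows(
  moves=[
    [0, 0, -0.01, 0, 0, 0],
    [0, 0, 0, 0, 0, 0],
    [0, 0, 0, 0, 0, 0],
  ],
)

```text
time_s: 16.58
tcp_pos: [0.5222, -0.334, 0.0418]
ee_rot: [[0.044, 0.999, 0.001], [0.999, -0.044, -0.001], [-0.001, 0.001, -1.0]]
ft_force: [-1.1, 1.1, 5.6]
opening: 0.0113
grip_force: 59.4
```

Request:
send_rows(
  moves=[
    [0, 0, 0, 0, 0, 0],
    [0, 0, 0, 0, 0, 0],
    [0, 0, 0, 0, 0, 0],
    [0, 0, 0, 0, 0, 0],
    [0, 0, 0, 0, 0, 0],
    [0, 0, 0.05, 0, 0, 0],
    [0, 0, 0.15, 0, 0, 0],
    [0, 0, 0.3, 0, 0, 0],
    [0, 0, 0.4, 0, 0, 0],
    [0, 0.1, 0.4, 0, 0, 0],
    [-0.1, 0.4, 0.1, 0, 0, 0],
    [-0.1, 0.4, 0, 0, 0, 0],
    [-0.1, 0.4, 0, 0, 0, 0],
    [-0.1, 0.4, 0, 0, 0, 0],
    [-0.1, 0.4, 0, 0, 0, 0],
    [-0.1, 0.4, 0, 0, 0, 0],
    [-0.1, 0.4, 0, 0, 0, 0],
    [0, 0.3, 0, 0, 0, 0],
    [0, 0.1, 0, 0, 0, 0],
    [0, 0, 0, 0, 0, 0],
  ],
  hand=0,
)

```text
time_s: 18.25
tcp_pos: [0.4658, -0.0683, 0.1534]
ee_rot: [[0.041, 0.999, 0.001], [0.999, -0.041, -0.0], [-0.0, 0.001, -1.0]]
ft_force: [-0.8, -0.4, 0.8]
opening: 0.0425
grip_force: 0.0
```

```bash
python3 - <<'E'
from h import *
im,d=shot("top","t6");w=cloud("top",d)
cv2.imwrite('pics/c7.png',cv2.resize(im[180:245,360:445],(765,585),interpolation=cv2.INTER_CUBIC)[:,:,::-1])
p=w.reshape(-1,3)
m=(abs(p[:,0]-.521)<.012)&(abs(p[:,1]+.336)<.053)&(p[:,2]>.039)&(p[:,2]<.055)
print(m.sum(),cv2.minAreaRect((p[m][:,:2]*1000).astype(np.float32)),np.percentile(p[m][:,2],[5,50,95]))
for s in(1,-1):
    k=p[m&((p[:,1]+.336)*s>.015)];print(s,np.median(k,0))
E
```

```text
203 ((522.9921264648438, -335.8907165527344), (106.06110382080078, 20.85441017150879), 85.90109252929688) [0.04049279 0.04592857 0.05208022]
1 [ 0.52471557 -0.30159794  0.04523703]
-1 [ 0.52120432 -0.37224234  0.04654182]
```

View pics/c7.png

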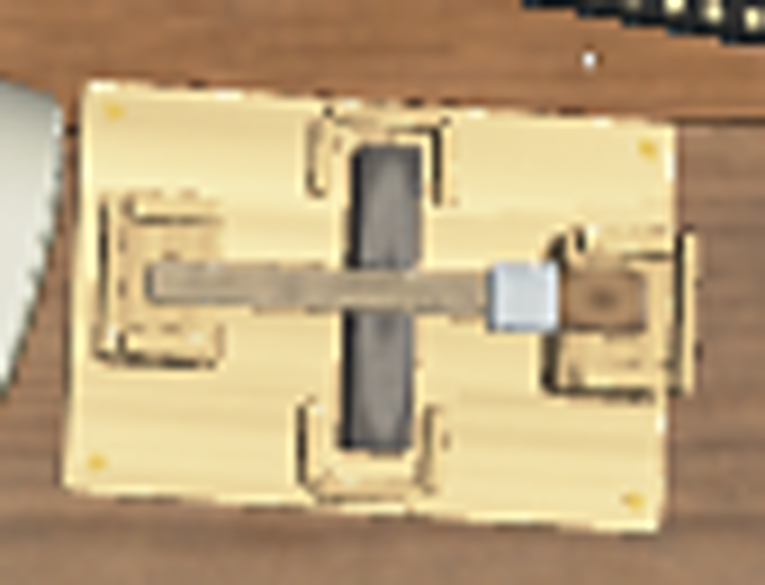

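The brush lies flat across both rests, from (147,283) to (645,300), with the stick undisturbed below. Measured top height is 46 mm, as expected.

```bash
python3 -c "
from rig import ctrl
print(ctrl.job_done())"
```

```text
the job is handed in; nothing more can be done
None
```

The long stick lies flat in the low nest with the brush across both rests above it, the short stick was not touched, and the job was handed in at about 18 s; the hand-in call returned no verdict.

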